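# Fit the driveline yoke onto the pump's splined shaft

## Robot

A 7-joint arm with a two-finger parallel gripper is mounted at the origin on the work surface. World frame = base frame: x ahead of the robot, y to its left, z up, the work surface at z = 0. Lengths are in m, angles in rad, forces in N, time in s.
With the tool pointing down it reaches from about 0.4 to 0.875 m from the base axis. Payload 6.5 kg.
Tool frame: the origin (TCP) lies midway between the tips of the shut fingers; the grasp point (between the pads) lies 19 mm behind it; z points along the fingers, y is the direction in which the jaws open and shut (so a half turn about z gives the same grasp; the last joint's range is limited). The gripper opens to 88 mm and grips with 3 to 60 N. Pads are 18 mm wide; open, the fingers measure 123 mm over their backs; the gripper's body (75 mm by 187 mm) begins 45 mm behind the grasp point.
Start: joints at [-1.286, 0.536, -0.004, 1.538, 0.003, 1.067, -0.071], TCP at [0.223, 0.61, 0.239] pointing down, gripper open.
Joint ranges: [-2.7, 2.7], [-0.37, 2.16], [-1.27, 1.26], [0.24, 2.4], [-1.31, 4.45], [0.19, 1.91], [-2.76, 2.76]. Speed limits (rad/s): [2.39, 2.39, 3.14, 3.14, 3.14, 3.14, 3.14].

## Interface

Orientations are given as a rotation vector (axis times angle).
In Python, from rig import r, imaging gives the robot as it stands.
- The arm moves only by the shell command python3 -m handwheel 'ROWS' [OPENING] [FORCE]. ROWS is JSON, a list of rows, each an object with "travel": the shift along the tool's x, y, z in m, a list of three; "roll": the turn about the tool's z in rad. In form: [{"travel": [x, y, z], "roll": roll}, ...]. A call has exactly 5 rows; each row shifts and turns the commanded pose from where the row before left it, along the tool's axes as they then stand; what a row does not reach is not made up. A row lasts 1/12 s, in which the tool goes at most 41.7 mm and 7.16 degrees, less where a joint would pass 70% of its speed; a pose out of reach is approached as far as the arm can. A call is refused whole if a number of a shift passes 0.0417 or a number of a turn 0.125, either way. A call with a gripper value outside its range is refused whole. OPENING is the opening, from 0 (shut) to 1 (fully open), set as the call begins (- or left out, the last holds). The fingers move at their own pace and stop on an object; FORCE is the grip in N (left out, the last holds). Time passes only in rows, so rows that do not move let the fingers close, or fill a call up. It gives the time, the measured TCP pose, the force and the opening at its end, in the units of the state.
- r.state(): the state, without advancing time (a new reading comes with each control period).
- imaging.camera(name): name is "scene" or "top" or "wrist"; returns a dict with "frame" (384x512x3 uint8, red, green, blue), "mtx" (3x3 intrinsics, pixels), "position" and "orientation" of the camera in the world. Camera axes: x right, y down, z forward; pixel columns grow to the right and rows downward; lengths in m; the calibration is good to about 2 mm. A picture is of the moment at which its call begins. There is no depth.
- r.close_job(): hands the job in, once; it reports no verdict.
The state is a dict: "time_s": time; "q": joint angles; "joint_vel": joint speeds; "joint_torque": joint torques, N m; "eef_pos": TCP position; "eef_rot": TCP orientation; "wrist_force": force on the tool from outside, world axes, zero at the start; "ft_torque": the same for the moment, N m; "opening": finger opening in m.
Only numpy, scipy, OpenCV 4.12 (cv2) and the standard library are available. Lean on these libraries where they do the work, as an engineer would, in place of code of your own. Each camera call takes 0.05 s, during which the arm holds its last target. There are 200 camera calls.

## Task

Make the pump ready for its drive: pull the plastic transport cap off the shaft and put it in the grey stock bin, then take the driveline yoke with the splined bore (not the flange yoke) and fit it fully home on the pump's splined shaft, down against the shoulder, and let go. Its teeth will not line up by themselves: rest it on the shaft end, rock it to and fro under light hand pressure until they mesh and then slide it down; never force it or let it drop (no more than about 50 N on the shaft), and leave the other things on the bench where they are.

Things in the scene. Friction and masses are not known exactly. Their poses are not given: they have to be found in the camera images.
- pump: (All sizes in mm.) Blue cast-iron pump, fixed, standing on its suction flange, input shaft straight up. Origin: centre of its underside, on the shaft's axis. Casing radius 92, 80 high with its bolt heads; bearing housing radius 56 (foot) to 42, up to 112; seal plate radius 34, up to 118. A discharge branch (flange 80 dia) leaves along its +x, 45 to its +y side, out to 150, 81 high.
- shoulder (a point): Centre, on the shaft's axis, of the shoulder face 122 above the bench: a steel collar of radius 24 on which the yoke's underside must rest. From here the shaft rises: six equal straight teeth up to 48 above the shoulder, every 60 degrees, 8 wide, tips at radius 17.5, core radius 14.2.
- shaft_end (a point): Centre of the shaft's upper end, 56 above the shoulder. A smooth pilot (cone 5 long, radius 10.8 to 14.2, then 3 straight) leads to the tooth ends, whose edges are barely chamfered. The shaft's angle, hence where the teeth stand, differs each time, does not follow the pump's yaw and is not measured. It turns stiffly (0.35 N m), so it stays put when the yoke is rubbed lightly over its end.
- cap: Black plastic transport cap: tube 44 outside dia, 39 inside, 54 tall, closed 4 thick top, 40 g, loose over the shaft, the closed end resting on the shaft end (top 60 above the shoulder, open rim 6 above it). Origin: centre of the open lower rim, z towards the closed end. Comes off when lifted straight up by 60.
- bin: Open grey plastic stock bin, fixed, empty, outside 180 (its x) by 150 (its y), 55 tall, walls and floor 4 thick. Origin: centre of its underside. Stands to the left or right of the pump; a closed carton (180 by 150 by 85, fixed) stands on the other side.
- yoke: Dark steel driveline yoke, 0.5 to 1.05 kg, standing on its barrel, fork up. Origin: centre of the barrel's underside, z up. Barrel 50 dia, 44 tall, through bore with six teeth 7.2 wide centred at 0, 60, 120.. degrees from its x axis, inner radius 15.2, grooves to radius 18.8. Meshed play: 0.5 sideways, 2 degrees either way. A clamp bolt boss juts out 40 on the +x side, 11 to 29 high: leave it.
- yoke_fork (a point): On the yoke's axis 74 above its underside, midway between its two ears (36 wide, 12 thick), which stand at its +y and -y sides from 34 to 92 high; outer faces 62 apart, flat, to be gripped along its y from above. Unmeshed on the tooth ends, the yoke's underside is 48 above the shoulder; meshed, it slides freely down to the shoulder.
- flange_yoke: Bystander: another yoke, with the same two ears but on a round bolted flange 90 dia and 12 thick, no barrel and no bore, 66 tall. Origin: centre of its underside. The two yokes stand one left, one right of the robot's middle line, either way round.
- coupling_small: Bystander: small black rubber coupling with two steel bands, 33 dia, 45 tall, standing close by the pump. Origin at the centre of the underside.
- coupling_large: Bystander: large black rubber coupling with two steel bands, 84 dia, 88 tall. Origin at the centre of the underside.
- tape: Bystander: roll of blue tape lying flat beyond the pump, 86 dia, 36 tall. Origin: centre of its underside.
- tee: Bystander: white plastic pipe tee lying beyond the pump, 85 long, 42 high. Origin on the bench below the middle of the tee.
- grease_tub: Bystander: grey plastic tub with a black lid, 84 dia, 85 tall. Origin at the centre of the underside.
- cartridge: Bystander: white sealant cartridge standing upright, 50 dia, 215 tall with its nozzle. Origin at the centre of the underside.

How it is judged:
On the way, in this order (a step that is already met when the one before it is completed fails the run):
1. the cap is off the shaft and lies in the bin, let go (x of cap in the frame of bin between -0.088 and 0.088 m and y of cap in the frame of bin between -0.073 and 0.073 m and height (world z) of cap below 0.06 m and contact force between cap and the fingers below 0.1 N), for 0.2 s.
2. the yoke is on the shaft with its teeth meshed: its underside is less than 40 mm above the shoulder and centred on it (z of yoke in the frame of shoulder between -0.005 and 0.04 m and horizontal distance between yoke and shoulder below 0.005 m), for 0.1 s.
At the end, for the whole second after the job is handed in: The yoke sits upright (within 0.06 rad) on the shaft, its underside within 2.5 mm of the shoulder and its axis within 3 mm of the shaft's; the cap lies in the bin (its origin inside the walls and lower than 60 mm above the bench); both are let go and at rest (z of yoke in the frame of shoulder between -0.0025 and 0.0025 m and horizontal distance between yoke and shoulder below 0.003 m and angle between yoke's own z axis and vertical below 0.06 rad and linear speed of yoke below 0.01 m/s and linear speed of cap below 0.02 m/s and x of cap in the frame of bin between -0.088 and 0.088 m and y of cap in the frame of bin between -0.073 and 0.073 m and height (world z) of cap below 0.06 m); the robot touches nothing.
It fails at once if the yoke is forced or dropped onto the pump or its shaft (more than 50 N between them) (contact force between yoke and pump above 50 N).
It fails at once if the yoke is let drop down the shaft (faster than 0.25 m/s while on it) (horizontal distance between yoke and shoulder below 0.01 m and z of yoke in the frame of shoulder below 0.054 m and linear speed of yoke above 0.25 m/s).
It fails at once if a bystander (flange yoke, couplings, tape, tee, tub, cartridge) is moved by more than 30 mm (distance of any of flange_yoke, coupling_small, coupling_large, tape, tee, grease_tub, cartridge from where it was at the start of the episode above 0.03 m).
It also fails if it takes over 72 s, if anything falls off the work surface, if the arm or the gripper's body presses on something with over 40 N, if the wrist force passes 120 N, or if a joint passes its speed limit or range.

## Working session

There is one attempt and no reset: what is moved stays moved. The work goes in short steps, Python scripts to look and compute and a shell command to move; the robot and the scene stay as the last step left them, time stands still between calls to the robot, and variables do not carry over. Pictures are saved under pics/ and viewed, about 8 in all and at most 12, crops included, and the job is handed in when it is done.

```bash
mkdir -p pics; ls
cat > h.py <<'E'
import numpy as np, cv2
from scipy.spatial.transform import Rotation as R
from rig import r, imaging
def rot(o):
    o=np.array(o,float)
    return o if o.shape==(3,3) else (R.from_rotvec(o).as_matrix() if o.size==3 else R.from_quat(o).as_matrix())
def ray(c,u,v):
    d=rot(c["orientation"])@np.linalg.solve(np.array(c["mtx"]),[u,v,1.]); return np.array(c["position"],float),d
def onz(c,u,v,z):
    p,d=ray(c,u,v); return p+d*(z-p[2])/d[2]
def proj(c,P):
    q=np.array(c["mtx"])@(rot(c["orientation"]).T@(np.array(P,float)-c["position"])); return q[:2]/q[2]
def snap(n,f): 
    c=imaging.camera(n); cv2.imwrite("pics/"+f,c["frame"][:,:,::-1]); return c
E
python3 - <<'E'
from h import *
import pickle
a=snap("top","top0.png");b=snap("scene","scene0.png")
pickle.dump((a,b),open("c0.pkl","wb"))
for c in(a,b):print(c["mtx"],c["position"],c["orientation"])
s=r.state();print({k:np.round(v,3) for k,v in s.items()})
cv2.imwrite("pics/both0.png",cv2.resize(np.hstack([a["frame"],b["frame"]])[:,:,::-1],(800,300)))
E
```

```text
pics
[[427.87812542   0.         256.43588269]
 [  0.         427.87812542 195.66152265]
 [  0.           0.           1.        ]] [ 0.26648657 -0.0156689   1.62923859] [-2.112467    2.11619956 -0.22254385]
[[419.41801695   0.         257.57652094]
 [  0.         419.41801695 191.89803583]
 [  0.           0.           1.        ]] [1.12999034 0.62826929 1.09223323] [-0.93226865 -2.54988896  0.96456071]
{'time_s': np.float64(0.1), 'q': array([-1.286,  0.537, -0.004,  1.539,  0.003,  1.067, -0.071]), 'joint_vel': array([-0.   , -0.001,  0.002, -0.001, -0.   ,  0.001, -0.001]), 'joint_torque': array([ 3.0000e-03, -5.7207e+01,  9.9400e-01, -2.5222e+01, -5.6000e-02,
        1.4000e-02,  0.0000e+00]), 'eef_pos': array([0.223, 0.61 , 0.238]), 'eef_rot': array([-5.480e-01, -3.093e+00,  2.000e-03]), 'wrist_force': array([-0.709, -0.225, -0.21 ]), 'ft_torque': array([-0.002,  0.051, -0.002]), 'opening': np.float64(0.088)}
```

View pics/top0.png

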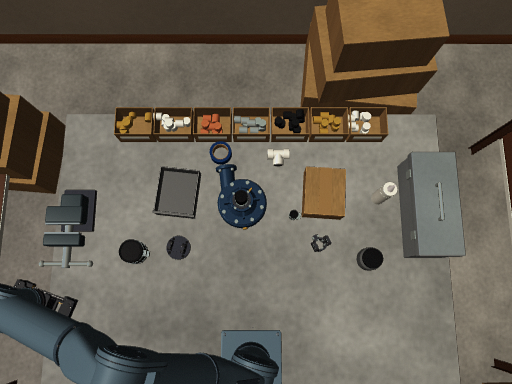

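View pics/scene0.png

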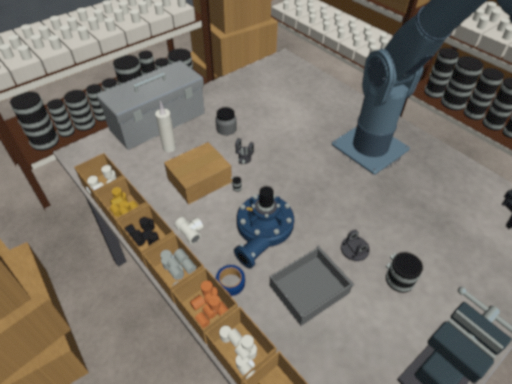

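The top view shows the pump at (242,203) with the cap at (241,198), the bin at (177,192), the splined yoke at (320,242) and the flange yoke at (178,247). The small coupling (293,214) and carton (324,192) stand between the pump and the yoke. Next I measure these points.

Run:
```python
from h import *
import pickle
a,b=pickle.load(open("c0.pkl","rb"))
f=a["frame"];print(proj(a,[0,0,0]))
def blob(c,m,x0,y0,x1,y1):
    k=np.zeros(m.shape,np.uint8);k[y0:y1,x0:x1]=m[y0:y1,x0:x1]
    n,l,s,ce=cv2.connectedComponentsWithStats(k); i=1+np.argmax(s[1:,4]); return ce[i],s[i],l==i
mx=f.max(2).astype(int)
ce,s,_=blob(a,(mx<45),228,183,256,212);print("cap",ce,s,onz(a,*ce,.182))
hs=cv2.cvtColor(f,cv2.COLOR_RGB2HSV)
bl=(hs[...,0]>95)&(hs[...,0]<125)&(hs[...,1]>110)
ce,s,l=blob(a,bl,200,160,280,240);print("pump",ce,s)
ce,s,l=blob(a,(mx<90),305,228,335,256);print("yoke",ce,s,onz(a,*ce,.06))
ce,s,l=blob(a,(mx<95),145,160,206,225);print("bin",ce,s,onz(a,*ce,.03)); 
ys,xs=np.nonzero(l);rc=cv2.minAreaRect(np.c_[xs,ys].astype(np.float32));print(rc,[onz(a,*p,.055).round(3) for p in cv2.boxPoints(rc)])
ce,s,l=blob(b,(b["frame"].max(2)<45),255,180,277,204);print("cap scene",ce,s)
print(proj(b,onz(a,*blob(a,(mx<45),228,183,256,212)[0],.182)))
A=cv2.resize(f[222:262,300:340],(400,400),interpolation=cv2.INTER_CUBIC)
B=cv2.resize(b["frame"][132:172,222:262],(400,400),interpolation=cv2.INTER_CUBIC)
cv2.imwrite("pics/y0.png",np.hstack([A,B])[:,:,::-1])
```

```text
[250.73460721 360.82882627]
cap [240.93902439 196.75      ] [234 190  15  15 164] [0.56549311 0.03240754 0.182     ]
pump [239.35200509 199.77084659] [ 216  165   50   63 1571]
yoke [320.02688172 242.62365591] [311 234  20  18 186] [ 0.41862758 -0.25424288  0.06      ]
bin [179.30220493 187.10246433] [153 167  48  52 771] [0.63498542 0.27383626 0.03      ]
((176.92001342773438, 192.05999755859375), (42.28498077392578, 49.356048583984375), 8.130102157592773) [array([0.529, 0.366, 0.055]), array([0.717, 0.348, 0.055]), array([0.693, 0.188, 0.055]), array([0.506, 0.209, 0.055])]
cap scene [265.69897959 195.98979592] [259 187  14  17 196]
[267.46561987 190.19032231]
```

View pics/y0.png

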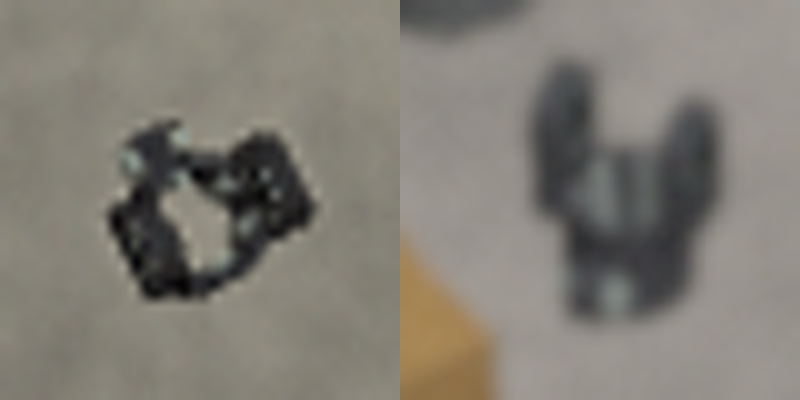

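The yoke stands at about (0.419,-0.254) with its boss direction (yaw) near 27°, the bin centre is near (0.611,0.278) and the cap is near (0.5655,0.032). I turn the tool so that its x is world +y and its y is world +x, then go over the cap.

```bash
M="python3 -m handwheel"
$M '[{"travel":[0,0,0],"roll":0.122},{"travel":[0,0,0],"roll":0.122},{"travel":[0,0,0],"roll":0.122},{"travel":[0,0,0],"roll":0.122},{"travel":[0,0,0],"roll":0.122}]' 1 20
$M '[{"travel":[0,0,0],"roll":0.122},{"travel":[0,0,0],"roll":0.122},{"travel":[0,0,0],"roll":0.122},{"travel":[0,0,0],"roll":0.122},{"travel":[0,0,0],"roll":0.122}]'
$M '[{"travel":[-0.029,0.017,-0.003],"roll":0},{"travel":[-0.029,0.017,-0.003],"roll":0},{"travel":[-0.029,0.017,-0.003],"roll":0},{"travel":[-0.029,0.017,-0.003],"roll":0},{"travel":[-0.029,0.017,-0.003],"roll":0}]'
$M '[{"travel":[-0.029,0.017,-0.003],"roll":0},{"travel":[-0.029,0.017,-0.003],"roll":0},{"travel":[-0.029,0.017,-0.003],"roll":0},{"travel":[-0.029,0.017,-0.003],"roll":0},{"travel":[-0.029,0.017,-0.003],"roll":0}]'
$M '[{"travel":[-0.029,0.017,-0.003],"roll":0},{"travel":[-0.029,0.017,-0.003],"roll":0},{"travel":[-0.029,0.017,-0.003],"roll":0},{"travel":[-0.029,0.017,-0.003],"roll":0},{"travel":[-0.029,0.017,-0.003],"roll":0}]'
$M '[{"travel":[-0.029,0.017,-0.003],"roll":0},{"travel":[-0.029,0.017,-0.003],"roll":0},{"travel":[-0.029,0.017,-0.003],"roll":0},{"travel":[-0.029,0.017,-0.003],"roll":0},{"travel":[-0.029,0.017,-0.003],"roll":0}]'
python3 - <<'E'
from h import *
import pickle
w=snap("wrist","w1.png");t=imaging.camera("top");pickle.dump((w,t),open("c1.pkl","wb"))
s=r.state();print(s["eef_pos"],rot(s["eef_rot"]).round(3),s["time_s"]);print(w["position"],rot(w["orientation"]).round(3),w["mtx"][0])
print(proj(w,[.5655,.0324,.182]))
E
```

```text
time_s: 0.52
eef_pos: [0.2232, 0.6101, 0.2382]
eef_rot: [1.46, 2.782, -0.001]
wrist_force: [0.5, 1.2, -0.2]
opening: 0.0877
time_s: 0.93
eef_pos: [0.2232, 0.6101, 0.2383]
eef_rot: [2.228, 2.215, -0.001]
wrist_force: [0.8, 0.5, -0.2]
opening: 0.0881
time_s: 1.35
eef_pos: [0.3088, 0.4637, 0.2535]
eef_rot: [2.221, 2.222, -0.001]
wrist_force: [0.6, 0.7, 0.2]
opening: 0.0882
time_s: 1.77
eef_pos: [0.3937, 0.3188, 0.2687]
eef_rot: [-2.221, -2.222, 0.001]
wrist_force: [0.4, 0.1, -0.4]
opening: 0.0881
time_s: 2.18
eef_pos: [0.4787, 0.1738, 0.2837]
eef_rot: [-2.221, -2.222, 0.0]
wrist_force: [0.2, 0.7, 0.0]
opening: 0.088
time_s: 2.6
eef_pos: [0.5637, 0.029, 0.2986]
eef_rot: [-2.221, -2.221, 0.0]
wrist_force: [0.8, 1.4, -0.4]
opening: 0.0883
[0.56513378 0.02403758 0.29924632] [[ 0.008  1.     0.002]
 [ 1.    -0.008 -0.003]
 [-0.003  0.002 -1.   ]] 2.7
[0.56307325 0.09578629 0.44536583] [[ 1.     0.001 -0.   ]
 [ 0.001 -0.965 -0.261]
 [-0.     0.261 -0.965]] [303.57974954   0.         255.87139318]
[258.61551537 179.7481186 ]
```

View pics/w1.png

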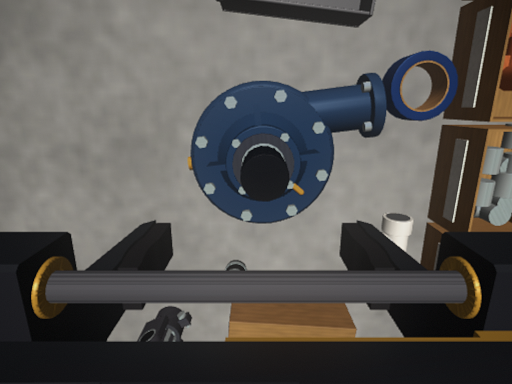

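The wrist picture shows the cap (black, about (265,175)), with the pump collar above it and the yoke at (165,325). I take the cap's position from its mask edges and cross-check it in the scene view.

Run:
```python
from h import *
import pickle
w,t=pickle.load(open("c1.pkl","rb"));a,b=pickle.load(open("c0.pkl","rb"))
m=np.zeros((384,512),np.uint8);m[140:215,230:300]=(w["frame"].max(2)<40)[140:215,230:300]
n,l,s,ce=cv2.connectedComponentsWithStats(m);i=1+np.argmax(s[1:,4]);print(s[i])
ys,xs=np.nonzero(l==i);lo=ys>ys.max()-22
# lower half contour of disc
p=np.array([[u,ys[xs==u].max()] for u in range(xs.min()+3,xs.max()-2)],float)
A=np.c_[2*p,np.ones(len(p))];x=np.linalg.lstsq(A,(p**2).sum(1),rcond=None)[0];print("circ",x[:2],np.sqrt(x[2]+x[0]**2+x[1]**2))
print(onz(w,x[0],x[1],.182))
# seal plate/pump outline in wrist: hull of blue
P=onz(w,x[0],x[1],.182);print("in scene/top",proj(b,P),proj(a,P))
s=r.state();print(s["eef_pos"])
w2=imaging.camera("wrist");print(w2["position"]-np.array(r.state()["eef_pos"]))
```

```text
[ 241  146   48   55 2095]
circ [262.38194549 167.76167795] 32.405072315918005
[0.56879143 0.04327982 0.182     ]
in scene/top [269.08795092 192.8694758 ] [237.79671907 195.81942168]
[0.56513378 0.02403758 0.29924632]
[0.0006912  0.06405632 0.14703116]
```

Run:
```python
from h import *
import pickle
w=imaging.camera("wrist");w=imaging.camera("wrist");a,b=pickle.load(open("c0.pkl","rb"))
m=np.zeros((384,512),np.uint8);m[130:225,230:300]=(w["frame"].max(2)<40)[130:225,230:300]
n,l,s,ce=cv2.connectedComponentsWithStats(m);i=1+np.argmax(s[1:,4]);print(s[i])
x,y,W,H=s[i,:4];k=W/2;c=(x+W/2-.5,y+H-.5-k*.97);print(c,"exp px r",.022*303.6/(w["position"][2]-.182))
P=onz(w,*c,.182);print(P,w["position"],r.state()["eef_pos"])
print("scene,top",proj(b,P),proj(a,P))
# model extents in scene & top for candidate P
th=np.linspace(0,6.28,40)
for nm,cc in(("top",a),("scene",b),("wrist",w)):
  q=np.array([proj(cc,[P[0]+.022*np.cos(t),P[1]+.022*np.sin(t),z]) for t in th for z in(.128,.182)]);print(nm,q.min(0).round(1),q.max(0).round(1))
```

```text
[ 241  147   49   55 2104]
(np.float64(265.0), np.float64(177.735)) exp px r 25.39199598425344
[0.57070743 0.03491306 0.182     ] [0.56281668 0.09649241 0.44504352] [0.56290973 0.03104547 0.29822741]
scene,top [266.69158796 191.53249958] [240.2219266  195.27334963]
top [233.9 189.1] [246.9 204.4]
scene [258.8 186. ] [274.2 209.1]
wrist [240.3 145.4] [289.7 201.3]
```

The three views agree on the cap and shaft axis at about (0.570,0.034). I shift, descend so that the grasp point is at z about 0.155, and close.

```bash
M="python3 -m handwheel"
$M '[{"travel":[0.001,0.002,0.016],"roll":0},{"travel":[0.001,0.002,0.016],"roll":0},{"travel":[0.001,0.002,0.016],"roll":0},{"travel":[0.001,0.001,0.016],"roll":0},{"travel":[0,0,0.016],"roll":0}]'
$M '[{"travel":[0,0,0.016],"roll":0},{"travel":[0,0,0.016],"roll":0},{"travel":[0,0,0.016],"roll":0},{"travel":[0,0,0.016],"roll":0},{"travel":[0,0,0.016],"roll":0}]'
$M '[{"travel":[0,0,0.002],"roll":0},{"travel":[0,0,0],"roll":0},{"travel":[0,0,0],"roll":0},{"travel":[0,0,0],"roll":0},{"travel":[0,0,0],"roll":0}]' 0 10
$M '[{"travel":[0,0,0],"roll":0},{"travel":[0,0,0],"roll":0},{"travel":[0,0,0],"roll":0},{"travel":[0,0,0],"roll":0},{"travel":[0,0,0],"roll":0}]'
```

```text
time_s: 3.27
eef_pos: [0.5697, 0.0369, 0.2177]
eef_rot: [-2.217, -2.224, -0.0]
wrist_force: [-0.5, 0.3, -0.6]
opening: 0.0883
time_s: 3.68
eef_pos: [0.5696, 0.0367, 0.1378]
eef_rot: [-2.217, -2.224, -0.0]
wrist_force: [-0.3, -0.8, 0.1]
opening: 0.0884
time_s: 4.1
eef_pos: [0.571, 0.0347, 0.1377]
eef_rot: [2.22, 2.221, 0.002]
wrist_force: [-0.0, -0.2, 0.1]
opening: 0.0566
time_s: 4.52
eef_pos: [0.5707, 0.0345, 0.1372]
eef_rot: [2.221, 2.221, 0.001]
wrist_force: [-1.6, 1.2, 5.4]
opening: 0.0445
```

Gripped (opening 44.5 mm). I lift and carry it to the bin.

```bash
M="python3 -m handwheel"
$M '[{"travel":[0,0,-0.01],"roll":0},{"travel":[0,0,-0.015],"roll":0},{"travel":[0,0,-0.02],"roll":0},{"travel":[0,0,-0.02],"roll":0},{"travel":[0,0,-0.015],"roll":0}]'
$M '[{"travel":[0.024,0.004,0],"roll":0},{"travel":[0.024,0.004,0],"roll":0},{"travel":[0.024,0.004,0],"roll":0},{"travel":[0.024,0.004,0],"roll":0},{"travel":[0.024,0.004,0],"roll":0}]'
$M '[{"travel":[0.024,0.004,0],"roll":0},{"travel":[0.024,0.004,0],"roll":0},{"travel":[0.024,0.004,0],"roll":0},{"travel":[0.024,0.004,0],"roll":0},{"travel":[0.024,0.004,0],"roll":0}]'
$M '[{"travel":[0,0,0],"roll":0},{"travel":[0,0,0],"roll":0},{"travel":[0,0,0],"roll":0},{"travel":[0,0,0],"roll":0},{"travel":[0,0,0],"roll":0}]'
python3 - <<'E'
from h import *
import pickle
b=imaging.camera("scene");t=imaging.camera("top");w=imaging.camera("wrist");pickle.dump((b,t,w),open("c2.pkl","wb"))
v=np.hstack([b["frame"][170:370,230:430],t["frame"][140:240,140:280].repeat(2,0).repeat(2,1)]);v2=w["frame"][:,:,:]
v2=cv2.resize(v2,(267,200));cv2.imwrite("pics/s2.png",np.hstack([v,v2])[:,:,::-1])
E
```

```text
time_s: 4.93
eef_pos: [0.5706, 0.0341, 0.2186]
eef_rot: [2.221, 2.22, 0.001]
wrist_force: [0.4, -0.6, -0.3]
opening: 0.0445
time_s: 5.35
eef_pos: [0.5903, 0.1554, 0.2172]
eef_rot: [2.222, 2.221, -0.0]
wrist_force: [-0.1, -0.1, -0.8]
opening: 0.0447
time_s: 5.77
eef_pos: [0.6102, 0.2754, 0.217]
eef_rot: [2.221, 2.221, -0.001]
wrist_force: [-0.4, 0.8, -0.3]
opening: 0.0447
time_s: 6.18
eef_pos: [0.6106, 0.2727, 0.217]
eef_rot: [2.223, 2.219, -0.001]
wrist_force: [-0.3, 0.4, 0.2]
opening: 0.0443
```

View pics/s2.png

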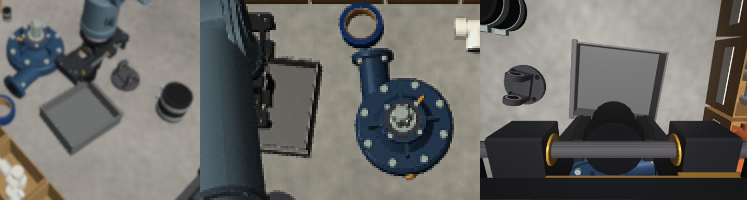

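Cap is in the gripper and the splined shaft is bare. I check the bin from the wrist view corners, (182,77) and (361,102) in full pixels.

Run:
```python
from h import *
import pickle
b,t,w=pickle.load(open("c2.pkl","rb"))
for p in((182,77),(361,102),(346,226)):print(onz(w,*p,.055))
f=t["frame"]
# shaft end bright region in top, hi-lights
c=np.array([.611,.278,.055]);yaw=np.deg2rad(-6)
for cc,n in((w,"w"),(b,"s"),(t,"t")):
  print(n,[proj(cc,c+[np.cos(yaw)*x-np.sin(yaw)*y,np.sin(yaw)*x+np.cos(yaw)*y,0]).round(0).tolist() for x,y in((.09,.075),(.09,-.075),(-.09,-.075),(-.09,.075))])
```

```text
[0.53926266 0.36711915 0.055     ]
[0.7128846  0.34388612 0.055     ]
[0.70815146 0.21383048 0.055     ]
w [[356.0, 103.0], [331.0, 243.0], [168.0, 227.0], [172.0, 83.0]]
s [[303.0, 316.0], [270.0, 274.0], [319.0, 245.0], [354.0, 282.0]]
t [[161.0, 167.0], [200.0, 171.0], [193.0, 217.0], [153.0, 213.0]]
```

Bin centre is about (0.616,0.281), so the cap is well inside. I lower and release.

```bash
M="python3 -m handwheel"
$M '[{"travel":[0.001,0.001,0.02],"roll":0},{"travel":[0.001,0.001,0.022],"roll":0},{"travel":[0.001,0.001,0.022],"roll":0},{"travel":[0.001,0.001,0.022],"roll":0},{"travel":[0.001,0,0.022],"roll":0}]'
$M '[{"travel":[0,0,0.022],"roll":0},{"travel":[0,0,0.022],"roll":0},{"travel":[0,0,0.022],"roll":0},{"travel":[0,0,0.016],"roll":0},{"travel":[0,0,0.004],"roll":0}]'
$M '[{"travel":[0,0,0],"roll":0},{"travel":[0,0,0],"roll":0},{"travel":[0,0,0],"roll":0},{"travel":[0,0,0],"roll":0},{"travel":[0,0,0],"roll":0}]' 1
$M '[{"travel":[0,0,-0.02],"roll":0},{"travel":[0,0,-0.03],"roll":0},{"travel":[0,0,-0.04],"roll":0},{"travel":[0,0,-0.04],"roll":0},{"travel":[0,0,-0.04],"roll":0}]'
$M '[{"travel":[0,0,-0.04],"roll":0},{"travel":[0,0,-0.04],"roll":0},{"travel":[0,0,-0.02],"roll":0},{"travel":[0,0,0],"roll":0},{"travel":[0,0,0],"roll":0}]'
```

```text
time_s: 6.75
eef_pos: [0.6146, 0.2792, 0.1079]
eef_rot: [2.222, 2.221, 0.001]
wrist_force: [0.5, 0.5, -0.9]
opening: 0.0441
time_s: 7.17
eef_pos: [0.6126, 0.2785, 0.0198]
eef_rot: [-2.221, -2.22, 0.007]
wrist_force: [-1.0, -0.2, -0.3]
opening: 0.0444
time_s: 7.58
eef_pos: [0.6151, 0.2798, 0.0239]
eef_rot: [2.221, 2.221, 0.003]
wrist_force: [-0.1, 1.6, -0.2]
opening: 0.0757
time_s: 8.0
eef_pos: [0.6142, 0.2793, 0.1951]
eef_rot: [2.222, 2.221, 0.001]
wrist_force: [-0.0, 0.2, -0.2]
opening: 0.0879
time_s: 8.42
eef_pos: [0.615, 0.2797, 0.2945]
eef_rot: [2.221, 2.221, 0.005]
wrist_force: [0.8, 1.1, -0.4]
opening: 0.0885
```

```bash
M="python3 -m handwheel"
$M '[{"travel":[-0.02,-0.005,0],"roll":0},{"travel":[-0.03,-0.006,0],"roll":0},{"travel":[-0.03,-0.006,0],"roll":0},{"travel":[-0.03,-0.006,0],"roll":0},{"travel":[-0.03,-0.006,0],"roll":0}]'
$M '[{"travel":[-0.03,-0.005,0],"roll":0},{"travel":[-0.03,-0.005,0],"roll":0},{"travel":[-0.03,-0.004,0],"roll":0},{"travel":[-0.016,-0.002,0],"roll":0},{"travel":[0,0,0],"roll":0}]'
$M '[{"travel":[0,0,0],"roll":0},{"travel":[0,0,0],"roll":0},{"travel":[0,0,0],"roll":0},{"travel":[0,0,0],"roll":0},{"travel":[0,0,0],"roll":0}]'
python3 - <<'E'
from h import *
import pickle
w=imaging.camera("wrist");pickle.dump(w,open("w3.pkl","wb"))
E
$M '[{"travel":[-0.029,-0.015,0],"roll":0},{"travel":[-0.029,-0.015,0],"roll":0},{"travel":[-0.029,-0.015,0],"roll":0},{"travel":[-0.029,-0.015,0],"roll":0},{"travel":[-0.029,-0.015,0],"roll":0}]'
$M '[{"travel":[-0.029,-0.015,0],"roll":0},{"travel":[-0.029,-0.015,0],"roll":0},{"travel":[-0.029,-0.015,0],"roll":0},{"travel":[-0.029,-0.015,0],"roll":0},{"travel":[-0.029,-0.015,0],"roll":0}]'
$M '[{"travel":[0,0,0],"roll":0},{"travel":[0,0,0],"roll":0},{"travel":[0,0,0],"roll":0},{"travel":[0,0,0],"roll":0},{"travel":[0,0,0],"roll":0}]'
python3 - <<'E'
from h import *
import pickle
w=pickle.load(open("w3.pkl","rb"));y=imaging.camera("wrist");t=imaging.camera("top");pickle.dump((y,t),open("c4.pkl","wb"))
c=proj(w,[.5705,.0345,.178]).astype(int);d=proj(y,[.419,-.254,.07]).astype(int);print(c,d,r.state()["eef_pos"],w["position"],y["position"])
A=cv2.resize(w["frame"][c[1]-40:c[1]+40,c[0]-40:c[0]+40],(400,400),interpolation=cv2.INTER_CUBIC)
B=cv2.resize(y["frame"][d[1]-70:d[1]+70,d[0]-70:d[0]+70],(400,400),interpolation=cv2.INTER_CUBIC)
cv2.imwrite("pics/s4.png",np.hstack([A,B])[:,:,::-1])
E
```

```text
time_s: 8.83
eef_pos: [0.5838, 0.138, 0.2909]
eef_rot: [-2.22, -2.221, 0.004]
wrist_force: [-0.9, -0.8, 0.5]
opening: 0.0883
time_s: 9.25
eef_pos: [0.5678, 0.0284, 0.2916]
eef_rot: [-2.229, -2.214, 0.005]
wrist_force: [-0.9, -0.3, 0.7]
opening: 0.0879
time_s: 9.67
eef_pos: [0.5694, 0.0346, 0.2925]
eef_rot: [-2.219, -2.223, 0.0]
wrist_force: [0.1, 0.5, -0.1]
opening: 0.088
time_s: 10.13
eef_pos: [0.4937, -0.1125, 0.2928]
eef_rot: [2.22, 2.222, 0.0]
wrist_force: [0.3, 0.2, 0.1]
opening: 0.0884
time_s: 10.55
eef_pos: [0.4187, -0.2576, 0.293]
eef_rot: [2.22, 2.222, 0.001]
wrist_force: [-0.3, -0.3, -0.5]
opening: 0.0882
time_s: 10.97
eef_pos: [0.4203, -0.2552, 0.2926]
eef_rot: [-2.218, -2.224, -0.0]
wrist_force: [-0.7, -0.2, 0.6]
opening: 0.0879
[257 184] [255 161] [ 0.4199769  -0.25562578  0.29262513] [0.56864271 0.1013916  0.43918296] [ 0.41936876 -0.18847688  0.43935286]
```

View pics/s4.png

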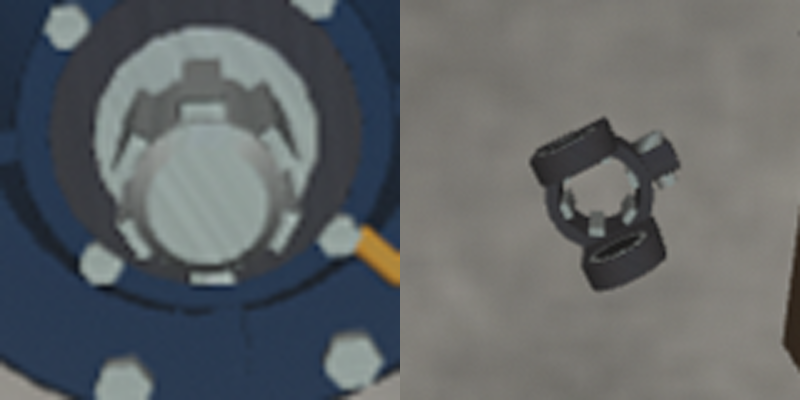

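The left crop shows shaft teeth in the wrist frame at (205,110), (278,148), (285,230), (213,278), (133,240) and (137,155). That puts them at about 32.7° mod 60 in world. On the right, the yoke ear edges put its yaw near 28°.

Run:
```python
from h import *
import pickle
w=pickle.load(open("w3.pkl","rb"));y,t=pickle.load(open("c4.pkl","rb"))
T=[(205,110),(278,148),(285,230),(213,278),(133,240),(137,155)]
P=np.array([onz(w,217+a/5,144+b/5,.170) for a,b in T]);c=P.mean(0);print("shaft",c,[round(float(np.rad2deg(np.arctan2(p[1]-c[1],p[0]-c[0]))%60),1) for p in P],np.linalg.norm((P-c)[:,:2],axis=1).round(4))
print("disc",onz(w,217+209/5,144+195/5,.178))
g=lambda a,b,z:onz(y,185+(a-400)*.35,91+b*.35,z)
P1=g(632,275,.092);P2=g(580,168,.092);d=P2-P1;print(P1,P2,np.linalg.norm(d),np.rad2deg(np.arctan2(d[1],d[0]))-90,"centre",P1+.62*d)
e=g(655,258-28,.092)
for a,b,q,s in((532,158,603,120),(545,187,612,150),(595,290,665,258)):
  v=g(q,s,.092)-g(a,b,.092);print(np.rad2deg(np.arctan2(v[1],v[0])))
```

```text
shaft [0.57136    0.03369776 0.17      ] [32.6, 34.5, 34.4, 33.3, 32.2, 30.7] [0.0156 0.0153 0.0157 0.0161 0.0164 0.0149]
disc [0.57137112 0.03554971 0.178     ]
[ 0.43196703 -0.28108841  0.092     ] [ 0.41057733 -0.23673297  0.092     ] 0.049243516539144674 25.74493505370168 centre [ 0.41870542 -0.25358804  0.092     ]
28.033038115901554
29.032328406117987
25.574336783880227
```

Yoke is at (0.4187,-0.2536) with yaw about 26.5°. The shaft is at (0.5713,0.0345), so the meshing yaw is about 3° mod 60. I roll the tool, descend part way and check.

```bash
M="python3 -m handwheel"
$M '[{"travel":[0,0,0],"roll":0.111},{"travel":[0,0,0],"roll":0.111},{"travel":[0,0,0],"roll":0.111},{"travel":[0,0,0],"roll":0.111},{"travel":[0,0,0],"roll":0.111}]' 0.87
$M '[{"travel":[0,0,0],"roll":0.111},{"travel":[0,0,0],"roll":0.111},{"travel":[0,0,0],"roll":0.111},{"travel":[0,0,0],"roll":0.111},{"travel":[0,0,0],"roll":0.111}]'
$M '[{"travel":[0,-0.002,0.035],"roll":0},{"travel":[0,0,0.035],"roll":0},{"travel":[0,0,0.035],"roll":0},{"travel":[0,0,0.035],"roll":0},{"travel":[0,0,0.03],"roll":0}]'
$M '[{"travel":[0,0,0],"roll":0},{"travel":[0,0,0],"roll":0},{"travel":[0,0,0],"roll":0},{"travel":[0,0,0],"roll":0},{"travel":[0,0,0],"roll":0}]'
python3 - <<'E'
from h import *
w=snap("wrist","w5.png");s=r.state();print(s["eef_pos"],rot(s["eef_rot"])[:,1],s["q"])
a,t=__import__("pickle").load(open("c4.pkl","rb"))
for u,v in((305,217),(325,218),(343,218)):print("carton",onz(t,u,v,.085))
print([proj(w,[.4187+.031*k*-.446,-.2536+.031*k*.895,.092]).round() for k in(-1,0,1)])
E
```

```text
time_s: 11.48
eef_pos: [0.4197, -0.2561, 0.2927]
eef_rot: [-2.748, -1.522, -0.0]
wrist_force: [0.4, 0.5, -0.0]
opening: 0.0766
time_s: 11.9
eef_pos: [0.4197, -0.256, 0.2927]
eef_rot: [-3.06, -0.711, -0.0]
wrist_force: [-0.7, -0.3, 1.0]
opening: 0.0768
time_s: 12.32
eef_pos: [0.4183, -0.2538, 0.1205]
eef_rot: [-3.057, -0.719, 0.002]
wrist_force: [0.2, 0.8, -0.4]
opening: 0.0768
time_s: 12.73
eef_pos: [0.4198, -0.2552, 0.1244]
eef_rot: [3.057, 0.718, 0.005]
wrist_force: [0.2, -0.2, 0.1]
opening: 0.077
[ 0.41959188 -0.2550947   0.12418399] [ 0.44503199 -0.89551271  0.00187299] [-0.11409504  0.54525091  0.73199845  2.07332621 -0.55437811  0.72075205
 -0.13423009]
carton [ 0.50971673 -0.1986002   0.085     ]
carton [ 0.50591127 -0.2715217   0.085     ]
carton [ 0.50580654 -0.33725488  0.085     ]
[array([302., 216.]), array([253., 216.]), array([204., 216.])]
```

View pics/w5.png

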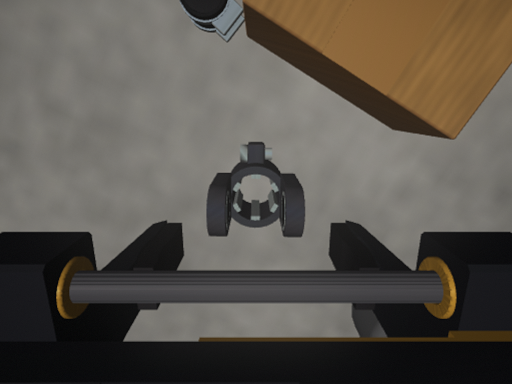

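The wrist view shows the yoke square to the jaws: ears' outer faces at columns 207 and 305 (centre 256), boss at (257,152). I check the fore-aft position against given features.

Run:
```python
from h import *
w=imaging.camera("wrist");f=w["frame"]
tx=np.array([.8955,.445,0]);ty=np.array([.445,-.8955,0]);C=np.array([.4196,-.2551,0])
Z=np.array([0,0,1.])
th=np.linspace(0,2*np.pi,60)
ear=np.array([proj(w,C+ty*.031+tx*.018*np.cos(t)+Z*(.074+.018*np.sin(t))) for t in th])
print("round ear lower edge v",ear[:,1].max(),"square",proj(w,C+ty*.031-tx*.018+Z*.092))
print("boss tip",proj(w,C+tx*.04+Z*.029),proj(w,C+tx*.04+Z*.011),"ear u",proj(w,C+ty*.031+Z*.092),proj(w,C-ty*.031+Z*.092))
m=(f.max(2)<75)[130:245,195:315]
ys,xs=np.nonzero(m);print("mask v",ys.min()+130,ys.max()+130,"u",xs.min()+195,xs.max()+195)
print("end flange back barrel edge z44",proj(w,C-tx*.025+Z*.044))
```

```text
round ear lower edge v 233.3542246537729 square [304.4552178  242.32494041]
boss tip [255.98024153 140.72436013] [255.93823108 138.43847754] ear u [305.65772488 215.88353135] [206.60911518 215.90062311]
mask v 142 236 u 207 304
end flange back barrel edge z44 [255.97578827 224.51433678]
```

All features match within about 1 mm. I descend and grip.

```bash
M="python3 -m handwheel"
$M '[{"travel":[0,0,0.014],"roll":0},{"travel":[0,0,0.014],"roll":0},{"travel":[0,0,0.014],"roll":0},{"travel":[0,0,0.014],"roll":0},{"travel":[0,0,0.011],"roll":0}]'
$M '[{"travel":[0,0,0],"roll":0},{"travel":[0,0,0],"roll":0},{"travel":[0,0,0],"roll":0},{"travel":[0,0,0],"roll":0},{"travel":[0,0,0],"roll":0}]' 0 45
$M '[{"travel":[0,0,0],"roll":0},{"travel":[0,0,0],"roll":0},{"travel":[0,0,0],"roll":0},{"travel":[0,0,0],"roll":0},{"travel":[0,0,0],"roll":0}]'
$M '[{"travel":[0,0,-0.005],"roll":0},{"travel":[0,0,-0.01],"roll":0},{"travel":[0,0,-0.015],"roll":0},{"travel":[0,0,-0.02],"roll":0},{"travel":[0,0,-0.03],"roll":0}]'
$M '[{"travel":[0,0,-0.035],"roll":0},{"travel":[0,0,-0.035],"roll":0},{"travel":[0,0,-0.035],"roll":0},{"travel":[0,0,-0.025],"roll":0},{"travel":[0,0,-0.015],"roll":0}]'
python3 -c "
from h import *
s=r.state();print(s['eef_pos'],s['wrist_force'],s['ft_torque'],rot(s['eef_rot']))"
```

```text
time_s: 13.25
eef_pos: [0.4188, -0.2547, 0.0554]
eef_rot: [3.058, 0.718, 0.001]
wrist_force: [-0.1, 0.4, -0.1]
opening: 0.0767
time_s: 13.67
eef_pos: [0.4188, -0.2551, 0.0563]
eef_rot: [3.058, 0.717, 0.001]
wrist_force: [-0.6, -2.1, -2.1]
opening: 0.0614
time_s: 14.08
eef_pos: [0.4189, -0.2552, 0.0562]
eef_rot: [3.058, 0.717, 0.001]
wrist_force: [-0.8, -1.3, 5.5]
opening: 0.0618
time_s: 14.5
eef_pos: [0.4164, -0.2532, 0.1351]
eef_rot: [-3.055, -0.717, 0.007]
wrist_force: [1.3, 0.1, -8.2]
opening: 0.0616
time_s: 14.92
eef_pos: [0.4182, -0.2549, 0.2833]
eef_rot: [3.059, 0.716, 0.003]
wrist_force: [0.3, -0.6, -7.8]
opening: 0.0616
[ 0.41817348 -0.25492011  0.28327993] [ 0.28064472 -0.5665636  -7.84792264] [-0.07719401  0.06448504  0.00669316] [[ 8.95998127e-01  4.44054311e-01  1.76788149e-03]
 [ 4.44054477e-01 -8.95999732e-01  3.18847351e-04]
 [ 1.72560689e-03  4.99349064e-04 -9.99998386e-01]]
```

Held firmly (about 0.8 kg, TCP 56 mm above its underside). I turn to yaw 3° and carry it over the shaft.

```bash
M="python3 -m handwheel"
$M '[{"travel":[0,0,0],"roll":0.08},{"travel":[0,0,0],"roll":0.082},{"travel":[0,0,0],"roll":0.082},{"travel":[0,0,0],"roll":0.082},{"travel":[0,0,0],"roll":0.082}]'
$M '[{"travel":[0.01,-0.015,0],"roll":0},{"travel":[0.017,-0.028,0],"roll":0},{"travel":[0.017,-0.028,0],"roll":0},{"travel":[0.017,-0.028,0],"roll":0},{"travel":[0.017,-0.028,0],"roll":0}]'
$M '[{"travel":[0.017,-0.028,0],"roll":0},{"travel":[0.017,-0.028,0],"roll":0},{"travel":[0.017,-0.028,0],"roll":0},{"travel":[0.017,-0.028,0],"roll":0},{"travel":[0.017,-0.028,0],"roll":0}]'
$M '[{"travel":[0.004,-0.014,0],"roll":0},{"travel":[0,0,0],"roll":0},{"travel":[0,0,0],"roll":0},{"travel":[0,0,0],"roll":0},{"travel":[0,0,0],"roll":0}]'
python3 - <<'E'
from h import *
import pickle
w=imaging.camera("wrist");b=imaging.camera("scene");s=r.state();pickle.dump((w,b,s),open("c6.pkl","wb"))
R_=rot(s["eef_rot"]);print(s["eef_pos"],R_[:,0],s["wrist_force"],w["position"])
A=cv2.resize(w["frame"][80:280,150:360],(420,400),interpolation=cv2.INTER_CUBIC)
c=proj(b,[.571,.0345,.2]).astype(int);print(c)
B=cv2.resize(b["frame"][c[1]-40:c[1]+40,c[0]-38:c[0]+38],(380,400),interpolation=cv2.INTER_CUBIC)
cv2.imwrite("pics/s6.png",np.hstack([A,B])[:,:,::-1])
E
```

```text
time_s: 15.33
eef_pos: [0.4171, -0.2538, 0.2803]
eef_rot: [-3.139, -0.076, 0.003]
wrist_force: [0.4, 0.1, -7.4]
opening: 0.0613
time_s: 15.75
eef_pos: [0.4887, -0.1218, 0.2803]
eef_rot: [-3.139, -0.082, 0.004]
wrist_force: [0.2, 0.7, -6.9]
opening: 0.0619
time_s: 16.17
eef_pos: [0.5661, 0.0224, 0.2802]
eef_rot: [-3.14, -0.083, 0.005]
wrist_force: [0.4, -0.2, -6.9]
opening: 0.0612
time_s: 16.58
eef_pos: [0.5695, 0.0331, 0.2807]
eef_rot: [3.14, 0.079, -0.001]
wrist_force: [0.6, -0.5, -7.6]
opening: 0.0616
[0.5699078  0.03339802 0.28085981] [ 9.98716234e-01  5.06538894e-02 -2.58878005e-04] [ 0.29313509 -1.20725263 -7.99402964] [0.63578392 0.03640175 0.42737702]
[266 187]
```

View pics/s6.png

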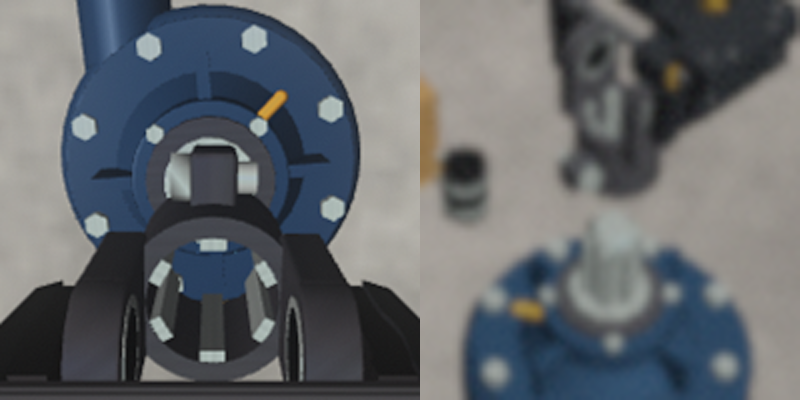

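The left crop shows the bore teeth ends at (213,243), (265,273), (263,330), (213,357), (162,330) and (160,273). That gives the yoke's place in the hand, and the casing bolts give a second estimate of the shaft axis.

Run:
```python
from h import *
import pickle
w,b,s=pickle.load(open("c6.pkl","rb"));e=np.array(s["eef_pos"])
g=lambda a,b_,z:onz(w,150+a/2,80+b_/2,z)
z=e[2]-.0562+.044
T=[(213,243),(265,273),(263,330),(213,357),(162,330),(160,273)]
P=np.array([g(*t,z) for t in T]);c=P.mean(0);print("bore",c,np.linalg.norm((P-c)[:,:2],axis=1).round(4),[round(float(np.rad2deg(np.arctan2(*(p-c)[1::-1])))%60,1) for p in P])
print("rel TCP",(c-e)[:2])
for zb in(.076,.08):
  B=np.array([g(*t,zb) for t in((148,47),(254,39),(330,108),(84,127),(97,226),(333,208))])
  x=np.linalg.lstsq(np.c_[2*B[:,:2],np.ones(6)],(B[:,:2]**2).sum(1),rcond=None)[0];print("bolts",x[:2],np.sqrt(x[2]+x[0]**2+x[1]**2))
w3=pickle.load(open("w3.pkl","rb"))
print("cam-TCP w3 frame", w3["position"])
```

```text
bore [0.56786505 0.03271193 0.26865981] [0.0174 0.0169 0.0168 0.0172 0.0169 0.017 ] [2.6, 3.5, 1.8, 3.3, 3.9, 2.5]
rel TCP [-0.00204275 -0.00068609]
bolts [0.56955255 0.03380826] 0.07691546359530685
bolts [0.57030651 0.03383778] 0.07603987460021525
cam-TCP w3 frame [0.56864271 0.1013916  0.43918296]
```

Bore yaw is 2.9° as wanted. It needs about +2.8 mm in x and +1.2 mm in y, so I correct and descend to just above the shaft end.

```bash
M="python3 -m handwheel"
$M '[{"travel":[0.0028,-0.001,0.008],"roll":0},{"travel":[0,0,0.01],"roll":0},{"travel":[0,0,0.01],"roll":0},{"travel":[0,0,0.009],"roll":0},{"travel":[0,0,0.005],"roll":0}]'
$M '[{"travel":[0,0,0],"roll":0},{"travel":[0,0,0],"roll":0},{"travel":[0,0,0],"roll":0},{"travel":[0,0,0],"roll":0},{"travel":[0,0,0],"roll":0}]'
$M '[{"travel":[0,0,0.001],"roll":0},{"travel":[0,0,0.001],"roll":0},{"travel":[0,0,0.001],"roll":0},{"travel":[0,0,0.001],"roll":0},{"travel":[0,0,0],"roll":0}]'
python3 - <<'E'
from h import *
import pickle
w=imaging.camera("wrist");b=imaging.camera("scene");s=r.state();pickle.dump((w,b,s),open("c7.pkl","wb"))
print(s["eef_pos"],s["wrist_force"],s["ft_torque"])
A=cv2.resize(w["frame"][80:280,150:360],(420,400),interpolation=cv2.INTER_CUBIC)
c=proj(b,[.571,.0345,.19]).astype(int)
B=cv2.resize(b["frame"][c[1]-30:c[1]+30,c[0]-28:c[0]+28],(380,400),interpolation=cv2.INTER_CUBIC)
cv2.imwrite("pics/s7.png",np.hstack([A,B])[:,:,::-1])
E
```

```text
time_s: 17.1
eef_pos: [0.5722, 0.0358, 0.2366]
eef_rot: [3.14, 0.083, -0.004]
wrist_force: [-0.6, 0.7, -7.6]
opening: 0.0619
time_s: 17.52
eef_pos: [0.5735, 0.0358, 0.2392]
eef_rot: [-3.14, -0.083, -0.001]
wrist_force: [0.2, 0.2, -7.7]
opening: 0.0614
time_s: 17.93
eef_pos: [0.573, 0.0358, 0.2345]
eef_rot: [3.14, 0.083, -0.001]
wrist_force: [0.1, -0.2, -6.5]
opening: 0.0617
[0.57315529 0.03578791 0.2346721 ] [-0.23746741  0.06783402 -8.69357279] [-0.00781631  0.1431706  -0.07538117]
```

View pics/s7.png

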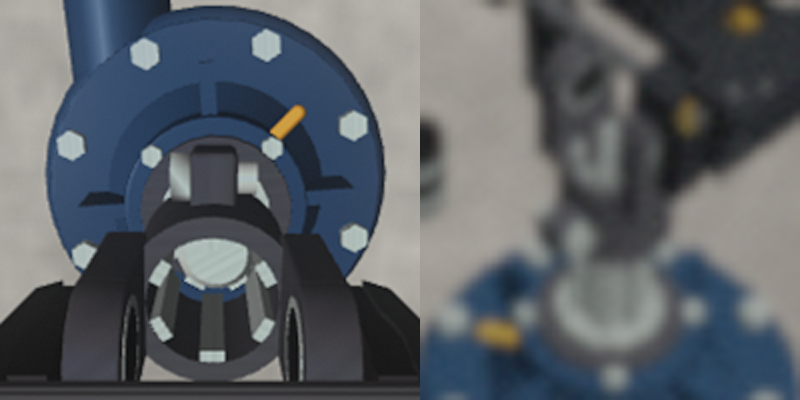

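The shaft end now shows through the bore: disc from columns 184 to 247, lower edge at row 287 (bore centre column 213). I compute the offset.

Run:
```python
from h import *
import pickle
w,b,s=pickle.load(open("c7.pkl","rb"));e=np.array(s["eef_pos"])
g=lambda a,b_,z:onz(w,150+a/2,80+b_/2,z)
c=g(212.7,301,e[2]-.0562+.044)
f=w["frame"]; px=[proj(w,g(216,257,.178))]
# bright disc pixels inside bore
roi=f[195:226,238:276].max(2)>150
n,l,st,ce=cv2.connectedComponentsWithStats(roi.astype(np.uint8),connectivity=4);i=1+np.argmax(st[1:,4]);x,y,W,H=st[i,:4];x+=238;y+=195;print("disc box",x,y,W,H)
low=np.array([x+(W-1)/2,y+H-.5]);R_=rot(s["eef_rot"])
lo=onz(w,*low,.178);print("disc width",np.linalg.norm(onz(w,x-.5,y+H/2,.178)-onz(w,x+W-.5,y+H/2,.178)))
sh=lo+R_[:,0]*.0108
print("bore",c,"shaft",sh,"tool offset",R_[:,:2].T@(sh-c))
```

```text
disc box 238 200 36 25
disc width 0.025514419605565646
bore [0.57165309 0.03544251 0.2224721 ] shaft [0.56809357 0.03580195 0.17799918] tool offset [-0.00353219 -0.00054761]
```

The box also took in some tooth ends; the visible disc gives about -1.5 mm. Averaging the estimates puts the correction at -1.3 mm in tool x and +1 mm in tool y, well inside the cone's 4 mm capture. I go down gently, feeling the force.

```bash
M="python3 -m handwheel"
$M '[{"travel":[-0.0013,0.001,0],"roll":0},{"travel":[0,0,0.001],"roll":0},{"travel":[0,0,0.001],"roll":0},{"travel":[0,0,0.001],"roll":0},{"travel":[0,0,0],"roll":0}]'
$M '[{"travel":[0,0,0.001],"roll":0},{"travel":[0,0,0.001],"roll":0},{"travel":[0,0,0.001],"roll":0},{"travel":[0,0,0],"roll":0},{"travel":[0,0,0],"roll":0}]'
python3 -c "
from h import *
for i in range(2):
  s=r.state();print(s['eef_pos'],s['wrist_force'],s['ft_torque'])"
```

```text
time_s: 18.45
eef_pos: [0.5718, 0.0348, 0.2315]
eef_rot: [-3.14, -0.083, 0.001]
wrist_force: [-1.1, -0.3, -7.2]
opening: 0.0615
time_s: 18.87
eef_pos: [0.5719, 0.0347, 0.2287]
eef_rot: [3.14, 0.083, -0.0]
wrist_force: [1.0, -0.1, -8.1]
opening: 0.0618
[0.57189026 0.03468371 0.22865355] [ 0.9574741  -0.06568729 -8.09742579] [ 0.03093522  0.17933324 -0.0255062 ]
[0.57189026 0.03468371 0.22865355] [ 0.9574741  -0.06568729 -8.09742579] [ 0.03093522  0.17933324 -0.0255062 ]
```

No side force and already 5 mm over the pilot. I continue.

```bash
M="python3 -m handwheel"
$M '[{"travel":[0,0,0.001],"roll":0},{"travel":[0,0,0.001],"roll":0},{"travel":[0,0,0],"roll":0},{"travel":[0,0,0],"roll":0},{"travel":[0,0,0],"roll":0}]'
$M '[{"travel":[0,0,0.001],"roll":0},{"travel":[0,0,0.001],"roll":0},{"travel":[0,0,0],"roll":0},{"travel":[0,0,0],"roll":0},{"travel":[0,0,0],"roll":0}]'
```

```text
time_s: 19.28
eef_pos: [0.572, 0.0347, 0.2267]
eef_rot: [-3.14, -0.083, -0.0]
wrist_force: [0.2, 0.6, -6.8]
opening: 0.0616
time_s: 19.7
eef_pos: [0.5719, 0.0347, 0.2247]
eef_rot: [3.14, 0.083, 0.0]
wrist_force: [0.1, 0.4, -7.1]
opening: 0.0618
```

```bash
M="python3 -m handwheel"
$M '[{"travel":[0,0,0.001],"roll":0},{"travel":[0,0,0.001],"roll":0},{"travel":[0,0,0],"roll":0},{"travel":[0,0,0],"roll":0},{"travel":[0,0,0],"roll":0}]'
$M '[{"travel":[0,0,0.001],"roll":0},{"travel":[0,0,0.001],"roll":0},{"travel":[0,0,0],"roll":0},{"travel":[0,0,0],"roll":0},{"travel":[0,0,0],"roll":0}]'
```

```text
time_s: 20.12
eef_pos: [0.5719, 0.0347, 0.2227]
eef_rot: [3.14, 0.083, 0.0]
wrist_force: [0.3, 0.5, -7.3]
opening: 0.0618
time_s: 20.53
eef_pos: [0.5719, 0.0347, 0.2207]
eef_rot: [3.14, 0.083, 0.0]
wrist_force: [-0.0, 0.1, -8.0]
opening: 0.0614
```

The underside is 5 mm below the tooth ends with no force, so the teeth meshed at once. I slide it on down slowly.

```bash
M="python3 -m handwheel"
$M '[{"travel":[0,0,0.002],"roll":0},{"travel":[0,0,0.002],"roll":0},{"travel":[0,0,0.002],"roll":0},{"travel":[0,0,0.002],"roll":0},{"travel":[0,0,0],"roll":0}]'
$M '[{"travel":[0,0,0.002],"roll":0},{"travel":[0,0,0.002],"roll":0},{"travel":[0,0,0.002],"roll":0},{"travel":[0,0,0.002],"roll":0},{"travel":[0,0,0.002],"roll":0}]'
```

```text
time_s: 20.95
eef_pos: [0.5718, 0.0347, 0.2122]
eef_rot: [3.14, 0.083, -0.001]
wrist_force: [0.4, -0.7, -8.4]
opening: 0.0617
time_s: 21.37
eef_pos: [0.572, 0.0347, 0.2025]
eef_rot: [3.14, 0.083, 0.0]
wrist_force: [0.4, -0.9, -7.1]
opening: 0.0615
```

```bash
M="python3 -m handwheel"
$M '[{"travel":[0,0,0.003],"roll":0},{"travel":[0,0,0.003],"roll":0},{"travel":[0,0,0.003],"roll":0},{"travel":[0,0,0.003],"roll":0},{"travel":[0,0,0.001],"roll":0}]'
$M '[{"travel":[0,0,0.002],"roll":0},{"travel":[0,0,0.002],"roll":0},{"travel":[0,0,0.002],"roll":0},{"travel":[0,0,0.002],"roll":0},{"travel":[0,0,0.001],"roll":0}]'
$M '[{"travel":[0,0,0],"roll":0},{"travel":[0,0,0],"roll":0},{"travel":[0,0,0],"roll":0},{"travel":[0,0,0],"roll":0},{"travel":[0,0,0],"roll":0}]'
```

```text
time_s: 21.78
eef_pos: [0.5719, 0.0346, 0.1892]
eef_rot: [3.14, 0.083, -0.0]
wrist_force: [-0.4, -0.4, -7.1]
opening: 0.0615
time_s: 22.2
eef_pos: [0.5719, 0.0346, 0.1805]
eef_rot: [3.14, 0.083, -0.0]
wrist_force: [-0.5, -0.5, -7.3]
opening: 0.0615
time_s: 22.62
eef_pos: [0.5719, 0.0347, 0.1807]
eef_rot: [3.14, 0.083, -0.0]
wrist_force: [1.1, -0.9, -9.6]
opening: 0.0616
```

Still about 2.5 mm above the shoulder. I approach in half-millimetre steps.

```bash
M="python3 -m handwheel"
$M '[{"travel":[0,0,0.0005],"roll":0},{"travel":[0,0,0.0005],"roll":0},{"travel":[0,0,0.0005],"roll":0},{"travel":[0,0,0],"roll":0},{"travel":[0,0,0],"roll":0}]'
$M '[{"travel":[0,0,0.0005],"roll":0},{"travel":[0,0,0.0005],"roll":0},{"travel":[0,0,0],"roll":0},{"travel":[0,0,0],"roll":0},{"travel":[0,0,0],"roll":0}]'
```

```text
time_s: 23.03
eef_pos: [0.572, 0.0347, 0.1792]
eef_rot: [3.14, 0.083, 0.0]
wrist_force: [-0.0, -1.2, -8.2]
opening: 0.0613
time_s: 23.45
eef_pos: [0.572, 0.0347, 0.1783]
eef_rot: [-3.14, -0.083, -0.0]
wrist_force: [0.3, -0.9, -5.8]
opening: 0.0618
```

```bash
M="python3 -m handwheel"
$M '[{"travel":[0,0,0.0005],"roll":0},{"travel":[0,0,0],"roll":0},{"travel":[0,0,0],"roll":0},{"travel":[0,0,0],"roll":0},{"travel":[0,0,0],"roll":0}]'
$M '[{"travel":[0,0,0.0005],"roll":0},{"travel":[0,0,0],"roll":0},{"travel":[0,0,0],"roll":0},{"travel":[0,0,0],"roll":0},{"travel":[0,0,0],"roll":0}]'
```

```text
time_s: 23.87
eef_pos: [0.5721, 0.0347, 0.1782]
eef_rot: [-3.14, -0.083, -0.001]
wrist_force: [-2.5, -0.0, 4.1]
opening: 0.0618
time_s: 24.28
eef_pos: [0.5722, 0.0347, 0.1782]
eef_rot: [-3.14, -0.083, -0.001]
wrist_force: [-4.8, -0.9, 10.1]
opening: 0.0617
```

It stopped at TCP z 0.1782 with the force rising, so it is seated on the shoulder. I ease off, release and rise.

```bash
M="python3 -m handwheel"
$M '[{"travel":[0,0,-0.0005],"roll":0},{"travel":[0,0,0],"roll":0},{"travel":[0,0,0],"roll":0},{"travel":[0,0,0],"roll":0},{"travel":[0,0,0],"roll":0}]' 0.95
$M '[{"travel":[0,0,0],"roll":0},{"travel":[0,0,0],"roll":0},{"travel":[0,0,0],"roll":0},{"travel":[0,0,0],"roll":0},{"travel":[0,0,-0.005],"roll":0}]'
$M '[{"travel":[0,0,-0.01],"roll":0},{"travel":[0,0,-0.02],"roll":0},{"travel":[0,0,-0.03],"roll":0},{"travel":[0,0,-0.03],"roll":0},{"travel":[0,0,-0.02],"roll":0}]'
$M '[{"travel":[-0.02,0,0],"roll":0},{"travel":[-0.03,0,0],"roll":0},{"travel":[-0.03,0,0],"roll":0},{"travel":[-0.02,0,0],"roll":0},{"travel":[0,0,0],"roll":0}]'
$M '[{"travel":[0,0,0],"roll":0},{"travel":[0,0,0],"roll":0},{"travel":[0,0,0],"roll":0},{"travel":[0,0,0],"roll":0},{"travel":[0,0,0],"roll":0}]'
python3 - <<'E'
from h import *
import pickle
w=imaging.camera("wrist");b=imaging.camera("scene");t=imaging.camera("top")
A=cv2.resize(w["frame"],(533,400))
B=cv2.resize(b["frame"][150:350,210:360],(267,400)) if 0 else cv2.resize(b["frame"][160:340,230:360],(267,370))
B=cv2.copyMakeBorder(B,0,30,0,0,cv2.BORDER_CONSTANT)
cv2.imwrite("pics/s9.png",np.hstack([A,B])[:,:,::-1])
C=np.array([.5712,.0345,0])
for n,c in(("w",w),("s",b)):
  for z in(.122,.166,.214):print(n,z,proj(c,C+[0,0,z]).round(1))
print(r.state()["wrist_force"],r.state()["opening"])
E
```

```text
time_s: 24.7
eef_pos: [0.5721, 0.0348, 0.1776]
eef_rot: [3.14, 0.083, 0.0]
wrist_force: [-0.3, 0.9, -0.4]
opening: 0.0835
time_s: 25.12
eef_pos: [0.5714, 0.0348, 0.1822]
eef_rot: [3.14, 0.083, -0.002]
wrist_force: [-0.2, -0.2, -0.5]
opening: 0.0836
time_s: 25.53
eef_pos: [0.5728, 0.0341, 0.2963]
eef_rot: [-3.14, -0.082, -0.005]
wrist_force: [1.4, 0.2, -0.0]
opening: 0.0837
time_s: 25.95
eef_pos: [0.4686, 0.0288, 0.2928]
eef_rot: [-3.137, -0.081, 0.004]
wrist_force: [-0.2, 0.2, 1.1]
opening: 0.0838
time_s: 26.37
eef_pos: [0.4727, 0.0292, 0.2928]
eef_rot: [3.139, 0.082, 0.001]
wrist_force: [-0.4, 0.3, 0.1]
opening: 0.0836
w 0.122 [255.6  71.9]
w 0.166 [255.6  66.2]
w 0.214 [255.6  57.4]
s 0.122 [265.9 204.8]
s 0.166 [266.3 195.2]
s 0.214 [266.8 184.1]
[-0.65506001  0.08944778  0.47733184] 0.08336392503237865
```

View pics/s9.png

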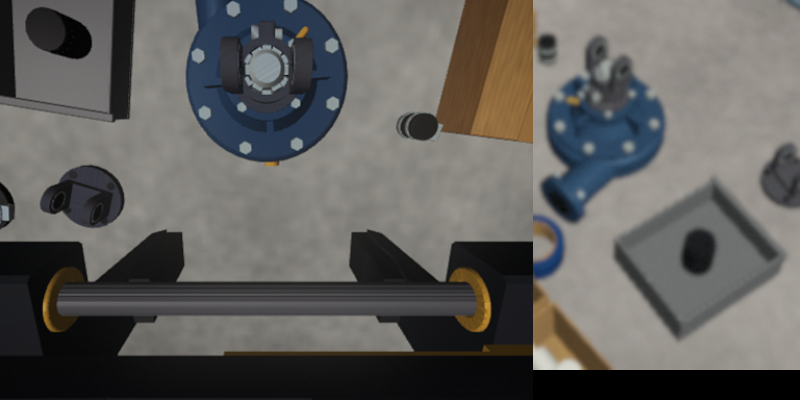

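The wrist view shows the yoke upright and meshed on the shaft at (265,68), with the shaft end visible in its bore. The cap stands in the bin, in both views. The small coupling and flange yoke look undisturbed, and the gripper touches nothing. I hand the job in.

```bash
python3 -c "
from rig import r
print(r.close_job())"
```

```text
the job is handed in; nothing more can be done
None
```

I put the cap in the grey bin, fitted the splined yoke fully home on the pump shaft and let it go. The job was handed in at about 26.5 s of the 72 s allowed.

**Fitting the yoke:** I read the tooth angle from the wrist camera (about 33° mod 60) and turned the yoke to 3°. The teeth then meshed at once and no rocking was needed. It slid down slowly and stopped with the TCP at z = 0.178, which is the shoulder height (0.122) plus the 0.056 grip offset. The load on the shoulder was about 18 N at most.

**Last checks:**
- The final pictures show the yoke upright on the shaft, the cap standing in the bin, and the small coupling and flange yoke looking undisturbed. I judged the bystanders by eye and did not measure their positions.
- The wrist force is about zero and the gripper is open and clear of everything.

**Disagreement:** camera estimates of the shaft axis differed by 2–3 mm. One automatic disc measurement was wrong because it took in some tooth ends, so I averaged the others. The yoke then went down with almost no side force, at most about 1 N until it touched the shoulder.

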